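# Hook and latch the loaded dessert tray onto the water tray

### The arm

A 6-joint arm with a two-finger parallel gripper is mounted at the origin on the work surface. World frame = base frame: x ahead of the robot, y to its left, z up, the work surface at z = 0. Lengths are in m, angles in rad, forces in N, time in s.
With the tool pointing down it reaches from about 0.375 to 0.975 m from the base axis. Payload 3.8 kg.
Tool frame: the origin (TCP) lies at the very end of the fingers, on their centre line; the grasp point (between the pads) lies arm.grip_point_offset behind it (arm.grip_point_offset is the distance from the TCP to the grasp point, in m); z points along the fingers, x is the direction in which the jaws open and shut, and the axes are right-handed (so a half turn about z gives the same grasp; the last joint's range is limited). The gripper opens to 88 mm and grips with 3 to 60 N. Pads are 18 mm wide; open, the fingers measure 123 mm over their backs; the gripper's body (75 mm by 187 mm) begins 45 mm behind the grasp point.
Start: joints at [-1.189, 0.264, 1.604, -0, 1.274, -0.037], TCP at [0.274, -0.617, 0.239] pointing down, gripper open.
Joint ranges: [-2.63, 2.63], [-0.94, 2.18], [0.31, 2.57], [-1.31, 4.45], [0, 2.66], [-2.55, 2.55]. Speed limits (rad/s): [2.57, 2.57, 3.14, 3.14, 3.14, 3.14].

### API

Orientations are given as a unit quaternion [w, x, y, z].
In Python, from bench import arm, read_camera, camera_params, spot_in, mark_of gives the robot as it stands.
- The arm moves only by the tool arm_command, never from a script. Its argument "plan" is a list of rows, each a list of 3 entries, a list of its own where there are three numbers: the shift along the tool's x, y, z in mm, then the turn, a rotation vector about the tool's x, y, z in rad, then the opening, from 0 (shut) to 1 (fully open). A call has 1 to 8 rows; each row shifts and turns the commanded pose from where the row before left it, along the tool's axes as they then stand; what a row does not reach is not made up. A row lasts 1/10 s, in which the tool goes at most 50 mm and 8.59 degrees, less where a joint would pass 70% of its speed; a pose out of reach is approached as far as the arm can. A call is refused whole if a number of a shift passes 50 or a number of a turn 0.15, either way. A call with a gripper value outside its range is refused whole. The fingers move at their own pace and stop on an object; "grip_force" is the grip in N (left out, the last holds). Time passes only in rows, so rows that do not move let the fingers close. It gives the time, the measured TCP pose, the force and the opening at its end, in the units of the state.
- arm.state(): the state, without advancing time (a new reading comes with each control period).
- read_camera(name): name is "scene" or "top"; returns the picture (420x560x3 uint8, red, green, blue); there is no depth.
- camera_params(name): a dict with "camera_matrix" (3x3 intrinsics, pixels), "R" (3x3) and "t" (3): a world point X has camera coordinates R X + t. Camera axes: x right, y down, z forward; pixel columns grow to the right and rows downward; lengths in m; the calibration is good to about 2 mm. A picture is of the moment at which its call begins. camera_params takes no time and is no camera call.
- arm.close_job(): hands the job in, once; it reports no verdict.
Trained networks look in the newest picture that a camera, given by its name, has taken for a name from the list of things; names that differ only in an ending like _2 or _b are one class to them, and where a whole thing is asked for, a point or a joint stands for the part that bears it (a point fixed in the world has none). Each returns a list of dicts, best first, with "conf" (0 to 1); they miss things now and then, are a little off and sometimes report something else, mostly with a low value. They report only what shows in the picture. A call takes as long as a camera call. They do not tell look-alikes from the thing itself.
- spot_in(camera, name): "centre" ([x, y, z] in m, in the coordinates of the camera as it stood for that picture, good to about 4 mm: the middle of the surface that is visible of it).
- mark_of(camera, name): "centre" ([x, y, z] in m, in the coordinates of the camera as it stood for that picture, good to about 4 mm: a listed point, or the origin of a listed thing).
The state is a dict: "time": time; "qpos": joint angles; "joint_velocities": joint speeds; "effort": joint torques, N m; "ee_pos": TCP position; "tool_rot": TCP orientation; "wrist_force": force on the tool from outside, world axes, zero at the start; "torque": the same for the moment, N m; "gripper_width": finger opening in m.
Only numpy, scipy, OpenCV 4.12 (cv2) and the standard library are available. Lean on these libraries where they do the work, as an engineer would, in place of code of your own. Each camera call takes 0.05 s, during which the arm holds its last target. There are 200 camera calls.

### The job

Stack the blue carrying tray with the four dessert cups on top of the grey one, latch ends the same way round, so the two can be handed out through the hatch as one: its rear lugs hooked under the keepers, all four lugs fully down in their sockets and the front latch snapped shut over it. Keep the four cups standing in the tray, do not shove the grey tray about, and leave everything else on the table where it stands.

Things in the scene. Friction and masses are not known exactly. Their poses are not given: they have to be found in the camera images.
- tray: Upper tray: blue, open, 200 mm long (x), 180 wide (y), 0.33 kg plus cups. Origin: centre of the floor's underside, rim at z=62 mm; +x is its REAR, -x its FRONT (orange latch lever, thumb pad). Stands on four corner lugs 16 mm long, so origin 16 mm above the table. Walls and floor 4 mm. The underside is flat at z=0 up to x=86; behind that it is relieved to z=5.
- base: Lower tray: same model in grey, about 1.1 kg, filled with sealed water cups below its rim, loose on the table; same frame, rim at z=62, origin 16 mm above the table. Four sockets in its rim (floors at z=42) take the upper tray's lugs with 1.7 mm play. Set straight down, the upper tray's rear toes land on the keepers: tilt it front end up, hook in the rear, then let the front down.
- tray_grip (a point): Middle of the top of the upper tray's grip bar, at x=0, y=0, z=60 mm of tray. The bar is a cross wall along y from side to side, 14 mm thick (x) and 26 mm deep; below it the wall is 4 mm, the floor 56 mm under the bar's top. Pinch it across, from above, at the middle: there y +-18 mm is free of cups on both sides.
- tray_press (a point): Middle of the thumb pad on top of the upper tray's front rim (20 mm in x, 44 in y), at x=-86, y=0, z=62 mm of tray: the place to press with closed fingers until the latch snaps. The tray's own latch lever stands 21 mm above the rim just in front, its nose reaching back to x=-104.
- tray_hook (a point): Root of the hook on the left (+y) rear lug, at x=85.2, y=77.3, z=-11 mm of tray; the right lug is its mirror at y=-77.3. Rear lug: stem 9 mm in x (76.2 to 85.2), 14 in y, z 0 to -16; toe pointing to the rear, x 85.2 to 93.2, z -16 to -11. Seated, this point is at x=85.2, z=51 of base (z=52 while tilted), the toe 1.8 mm below the keeper.
- tray_lug (a point): Foot of the left (+y) front lug, at x=-87.3, y=77.3, z=-16 mm of tray, mirrored at y=-77.3. Straight square lug 14 x 14 mm, 16 long, the last 5 mm narrowed to 11 x 11.
- tray_bar (a point): Middle of the catch bar at the foot of the upper tray's front: steel, 4.4 mm round, 48 mm long in y, at x=-105, z=4 mm of tray. The lower tray's latch snaps over it.
- base_seat (a point): Where the upper tray's origin must come to lie: x=0, y=0, z=62 mm of base, same axes.
- base_keeper (a point): Front top edge of the orange keeper roofing the rear of the left rear socket, at x=87, y=77.3, z=62 mm of base (mirrored at y=-77.3). Keeper x 87 to 96, z 52.8 to 62. Socket x 64.6 to 96, |y| 68.6 to 86, open mouth x 64.6 to 87: a hook goes in 8 mm ahead of its final place at 0.12 to 0.2 rad tilt, then slides to the rear until the stem meets the keeper.
- base_socket (a point): Centre of the mouth of the left front socket, at x=-87.3, y=77.3, z=62 mm of base (mirrored at y=-77.3): 17.4 x 17.4 mm, 20 deep.
- base_latch (a joint): Sprung orange latch lever, 44 mm wide, at the lower tray's front (hinge at x=-104, z=28; top z=83). 0 = upright at rest, up to 0.35 rad as its top is pushed outward. Nose: underside z=69.2, tip x=-104.2, sloping top. The catch bar pushes it out from 11 mm above the seat on; it snaps back over the bar. Needs about 10 to 18 N down at the front beyond the tray's weight.
- cup1: Sealed dessert cup, white with an orange band and foil lid, 46 mm high, 48 mm diameter, 0.07 kg, standing loose in the blue tray near x=-46, y=43 mm. Origin: centre of its underside.
- cup2: Sealed dessert cup, white with an orange band and foil lid, 46 mm high, 48 mm diameter, 0.07 kg, standing loose in the blue tray near x=-46, y=-43 mm. Origin: centre of its underside.
- cup3: Sealed dessert cup, white with an orange band and foil lid, 46 mm high, 48 mm diameter, 0.07 kg, standing loose in the blue tray near x=46, y=43 mm. Origin: centre of its underside.
- cup4: Sealed dessert cup, white with an orange band and foil lid, 46 mm high, 48 mm diameter, 0.07 kg, standing loose in the blue tray near x=46, y=-43 mm. Origin: centre of its underside.
- cup5: A fifth cup of the same kind standing on the table between the trays. Leave it. Origin: centre of its underside.
- bottle: Clear water bottle, 64 mm diameter, 190 mm high, at the far middle. Leave it. Origin: centre of its underside.
- spoon: Serving spoon 200 mm long lying between the trays. Leave it. Origin: under its middle.
- tape: Roll of brown packing tape, 100 mm diameter, 48 mm high, lying near the robot on the left. Leave it. Origin: centre of its underside.
- beakers: Stack of white paper beakers, mouth down, 77 mm diameter, 130 mm high, near the robot on the right. Leave it. Origin: centre of its underside.
- mealbox: White lidded meal box 180 x 136 x 42 mm lying on the left, beyond the warmer. Leave it. Origin: centre of its underside.
Mind the look-alikes: they are no part of the job. Leave any green look-alike of the cup1 alone. What is shaped like the cup2 but green is not meant.

How it is judged:
At the end, for the whole second after the job is handed in: The blue tray sits in the grey one: origin within 3 mm in x, y and 2 mm in z of the seat, level to 0.02 rad, in line to 0.035 rad, grey tray flat, its latch shut (under 0.03 rad), four cups upright on the blue tray's floor (within 0.1 rad), all at rest and released (x of tray in the frame of base_seat between -0.003 and 0.003 m and y of tray in the frame of base_seat between -0.003 and 0.003 m and z of tray in the frame of base_seat between -0.002 and 0.002 m and angle between the z axis of tray and the z axis of base, either way round below 0.02 rad and angle between the x axis of tray and the x axis of base, either way round below 0.035 rad and value of joint base_latch below 0.03 rad and angle between base's own z axis and vertical below 0.03 rad and linear speed of tray below 0.01 m/s and angle between each of cup1, cup2, cup3, cup4's own z axis and vertical below 0.1 rad and z of cup1 in the frame of tray between 0 and 0.01 m and horizontal distance between each of cup1, cup2, cup3, cup4 and tray below 0.12 m and z of cup2 in the frame of tray between 0 and 0.01 m and z of cup3 in the frame of tray between 0 and 0.01 m and z of cup4 in the frame of tray between 0 and 0.01 m); the robot touches nothing.
It fails at once if a dessert cup in the tray tips over (more than 0.6 rad) (angle between any of cup1, cup2, cup3, cup4's own z axis and vertical above 0.6 rad).
It fails at once if the grey tray is shoved more than 50 mm from its place (distance of base from where it was at the start of the episode above 0.05 m).
It fails at once if another thing on the table is moved more than 30 mm (distance of any of mealbox, cup5, bottle, spoon, tape, beakers from where it was at the start of the episode above 0.03 m).
It fails at once if the bottle or the beakers are knocked over (angle between any of bottle, beakers's own z axis and vertical above 0.5 rad).
It also fails if it takes over 59 s, if anything falls off the work surface, if the arm or the gripper's body presses on something with over 40 N, if the wrist force passes 120 N, or if a joint passes its speed limit or range.

## Working session

There is one attempt and no reset: what is moved stays moved. The work goes in short steps, Python scripts to look and compute and a tool call to move; the robot and the scene stay as the last step left them, time stands still between calls to the robot, and variables do not carry over. Pictures are saved under pics/ and viewed, about 8 in all and at most 12, crops included, and the job is handed in when it is done.

Besides the shell and the picture viewer there is one more tool, called after ">>>" as name(argument=value, ...), one argument or row to a line, values as JSON. arm_command: Moves the arm, as the interface text tells. Its arguments: {"type":"object","properties":{"plan":{"type":"array"},"grip_force":{"type":"number"}},"required":["plan"]}

```bash
ls; mkdir -p pics; cat > h.py <<'E'
import numpy as np, cv2
from bench import arm, read_camera, camera_params, spot_in, mark_of
from scipy.spatial.transform import Rotation as Rn
def snap(c,fn=None,crop=None,s=1):
    im=read_camera(c)
    if fn:
        o=im if crop is None else im[crop[1]:crop[3],crop[0]:crop[2]]
        o=cv2.resize(o,None,fx=s,fy=s,interpolation=cv2.INTER_CUBIC)
        cv2.imwrite('pics/'+fn,o[:,:,::-1])
    return im
def tow(c,p):
    P=camera_params(c);return np.array(P['R']).T@(np.array(p)-np.array(P['t']))
def proj(c,X):
    P=camera_params(c);x=np.array(P['camera_matrix'])@(np.array(P['R'])@np.array(X)+np.array(P['t']));return x[:2]/x[2]
def marks(c,names,f=mark_of,n=3):
    for m in names:
        for d in f(c,m)[:n]:
            w=tow(c,d['centre']);print(c,m,round(d['conf'],2),np.round(w*1000,1),np.round(proj(c,w)))
E
python3 - <<'E'
from h import *
print(arm.state(), arm.grip_point_offset)
snap('scene','s0.png');snap('top','t0.png')
for c in('scene','top'):
    P=camera_params(c);print(c,np.round(-np.array(P['R']).T@np.array(P['t']),3),np.round(P['R'],3).tolist(),P['camera_matrix'][0])
    marks(c,['tray','base','tray_grip','tray_press','tray_hook','tray_lug','tray_bar','base_seat','base_keeper','base_socket','base_latch'])
E
```

```text
pics
{'time': 0.0, 'qpos': array([-1.18890456e+00,  2.64752132e-01,  1.60533355e+00, -1.26972961e-05,
        1.27369967e+00, -3.68741699e-02]), 'joint_velocities': array([ 7.41030605e-04, -4.59499359e-04,  9.95007602e-04, -8.67187286e-05,
       -8.47581813e-05,  4.33941111e-04]), 'effort': array([-3.36733901e-04, -5.02117181e+01, -3.56874597e+01,  7.29799597e-02,
        2.94892711e-02, -1.65651168e-04]), 'ee_pos': array([ 0.27422922, -0.61602531,  0.23741053]), 'tool_rot': array([-6.25692434e-04,  8.38640284e-01, -5.44684562e-01, -9.00292479e-04]), 'wrist_force': array([ 0.41937065,  0.40894792, -0.87820942]), 'torque': array([ 0.01571632, -0.00671817, -0.00731451]), 'gripper_width': 0.0882131784137926} 0.0187
scene [ 1.332 -0.027  1.222] [[0.069, 0.998, 0.01], [0.817, -0.051, -0.574], [-0.572, 0.048, -0.819]] [537.08496616   0.         279.62272746]
scene tray 0.81 [ 550.8 -212.1   16.8] [185. 234.]
scene tray 0.46 [ 599.4 -240.    20.3] [174. 249.]
scene base 0.81 [524.4 210.9  18.2] [342. 217.]
scene tray_grip 0.81 [ 552.9 -208.3   73. ] [184. 223.]
scene tray_grip 0.37 [ 588.6
[... 216 characters left out ...]
ay_lug 0.51 [ 629.5 -125.1    7.9] [218. 259.]
scene tray_bar 0.64 [ 447.1 -211.3   19.1] [186. 202.]
scene base_keeper 0.89 [624.2 270.5  77.4] [373. 235.]
scene base_keeper 0.52 [ 446.4 -211.6   20.9] [186. 201.]
scene base_keeper 0.51 [413.2   9.4  -2.5] [266. 193.]
scene base_socket 0.74 [456.  307.6  76.7] [376. 182.]
scene base_socket 0.33 [ 550.7 -208.4   76.1] [184. 221.]Traceback (most recent call last):
  File "<stdin>", line 6, in <module>
  File "h.py", line 17, in marks
    for d in f(c,m)[:n]:
             ~^^^^^
ValueError: it knows: base, base_keeper, base_seat, base_socket, beakers, bottle, cup, mealbox, spoon, tape, tray, tray_bar, tray_grip, tray_hook, tray_lug, tray_press
```

```bash
python3 - <<'E'
from h import *
c='top'
P=camera_params(c);print(c,np.round(-np.array(P['R']).T@np.array(P['t']),3),np.round(P['R'],3).tolist(),P['camera_matrix'][0])
marks(c,['tray','base','tray_grip','tray_press','tray_hook','tray_lug','tray_bar','base_seat','base_keeper','base_socket','cup','bottle','beakers','tape','mealbox','spoon'],n=6)
E
```

```text
top [0.406 0.046 1.135] [[-0.001, -1.0, 0.014], [-0.992, -0.0, -0.13], [0.13, -0.014, -0.991]] [403.29828238   0.         284.00276086]
top tray 0.82 [ 550.1 -209.4   11.3] [369. 211.]
top tray 0.46 [ 594.  -161.2   25.3] [353. 194.]
top base 0.73 [521.2 211.   19.6] [219. 221.]
top tray_grip 0.67 [ 459.3 -138.1    3.6] [344. 243.]
top tray_grip 0.64 [ 552.5 -211.9   75.6] [375. 207.]
top tray_press 0.57 [ 468.4 -211.    79. ] [376. 238.]
top tray_press 0.2 [524.8 210.5  79.1] [216. 217.]
top tray_hook 0.98 [ 636.7 -127.1    4.7] [339. 181.]
top tray_hook 0.39 [524.8 209.5  78.8] [216. 217.]
top tray_lug 0.82 [ 459.3 -138.1    6. ] [344. 243.]
top tray_lug 0.33 [ 600.4 -244.7   15. ] [381. 193.]
top tray_bar 0.95 [ 448.7 -215.5   19. ] [373. 247.]
top tray_bar 0.64 [645.9   8.7   1.2] [291. 178.]
top base_seat 0.74 [528.5 212.2  81.2] [215. 215.]
top base_keeper 0.93 [626.4 265.2  82.2] [196. 179.]
top base_socket 0.63 [456.7 302.7  79.6] [180. 243.]
top base_socket 0.32 [524.5 212.8  77.1] [215. 217.]
top cup 0.82 [647.7   9.5   3. ] [291. 177.]
top cup 0.79 [ 377.4 -253.8    2.7] [386. 273.]
top cup 0.75 [ 380.9 -171.4    0.5] [356. 271.]
top cup 0.66 [416.5 -55.4   0.9] [315. 259.]
top cup 0.64 [ 503.2 -250.4   20. ] [385. 227.]
top cup 0.61 [ 498.3 -169.7   23.9] [356. 229.]
top bottle 0.72 [793.7  -3.2   2.2] [295. 128.]
top bottle 0.3 [ 449.9 -213.    19.1] [372. 246.]
top beakers 0.63 [ 2.649e+02 -3.316e+02 -3.000e-01] [415. 314.]
top beakers 0.47 [ 553.8 -209.7   75.8] [375. 206.]
top tape 0.67 [293.7 319.5   0.4] [179. 304.]
top mealbox 0.94 [667.3 440.8   1.9] [140. 170.]
top spoon 0.72 [413.3  10.   -0.7] [291. 260.]
```

View pics/s0.png

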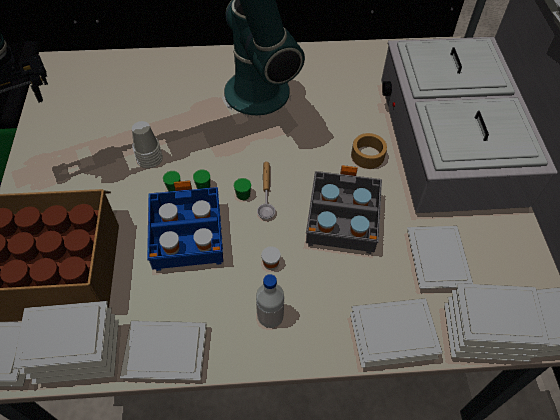

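View pics/t0.png

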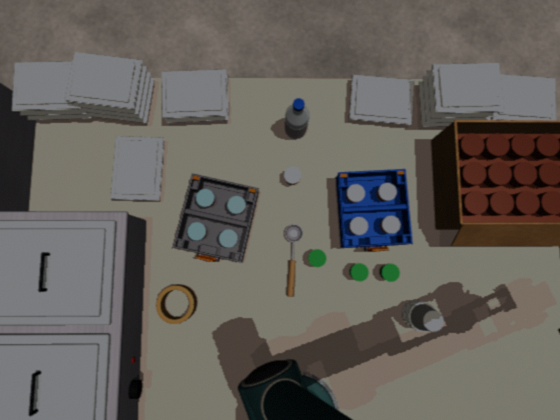

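The scene view shows the blue tray at about (185,228) and the grey one at about (345,210). The top view shows blue at (373,208) and grey at (216,218), with the orange latch ends toward the robot and green look-alike cups at the blue tray's front. Next I'll overlay a wireframe to refine the poses.

```bash
cat >> h.py <<'E'
def T(x,y,z,yaw,pitch=0,roll=0):
    M=np.eye(4);M[:3,:3]=Rn.from_euler('ZYX',[yaw,pitch,roll]).as_matrix();M[:3,3]=[x,y,z];return M
def wire(M):
    L=[]
    def rect(x0,x1,y0,y1,z):
        c=[(x0,y0,z),(x1,y0,z),(x1,y1,z),(x0,y1,z)]
        return [(c[i],c[(i+1)%4]) for i in range(4)]
    L+=rect(-.1,.1,-.09,.09,.062)+rect(-.1,.1,-.09,.09,0)+rect(-.007,.007,-.086,.086,.06)+rect(-.096,-.076,-.022,.022,.062)
    return [[(M@np.r_[p,1])[:3] for p in l] for l in L]
def overlay(c,im,M,box,s,draw=True):
    x0,y0,x1,y1=box;o=cv2.resize(im[y0:y1,x0:x1],None,fx=s,fy=s,interpolation=cv2.INTER_CUBIC)
    o=np.clip(o.astype(float)*1.6,0,255).astype(np.uint8)
    if draw:
        for M1 in (M if isinstance(M,list) else [M]):
            for a,b in wire(M1):
                p=[tuple(int(round(v)) for v in ((proj(c,q)-[x0,y0]+.5)*s-.5)) for q in(a,b)]
                cv2.line(o,*p,(255,255,0),1)
    return o
E
python3 - <<'E'
from h import *
B=T(.551,-.211,.016,.055);G=T(.525,.211,.016,-.213)
s=read_camera('scene');t=read_camera('top')
np.savez('im0.npz',s=s,t=t)
a=overlay('scene',s,B,(135,177,235,277),4,0);b=overlay('top',t,B,(325,160,425,260),4,0)
c=overlay('scene',s,G,(295,157,395,257),4,0);d=overlay('top',t,G,(167,167,267,267),4,0)
o=np.vstack([np.hstack([a,b]),np.hstack([c,d])])
cv2.imwrite('pics/m0.png',cv2.resize(o,(600,600),interpolation=cv2.INTER_AREA)[:,:,::-1])
E
```

```text
(no output)
```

View pics/m0.png

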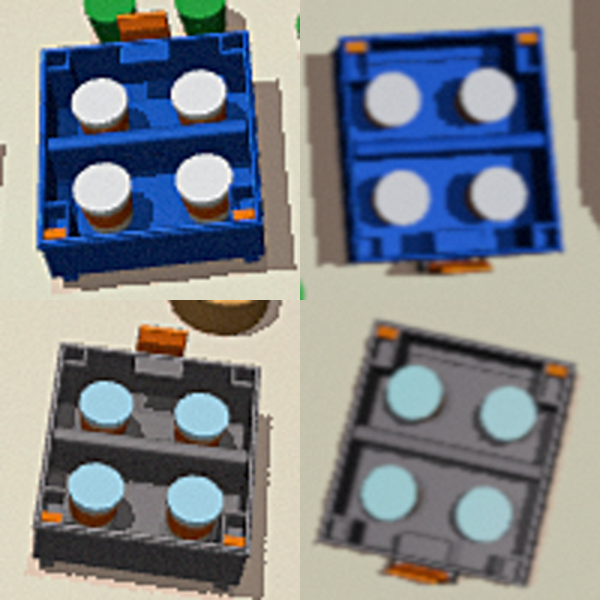

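The crops show clear rims and orange keepers on both trays, with each pad at the front. I'll fit silhouettes to get accurate poses.

```bash
cat >> h.py <<'E'
from scipy.optimize import minimize
def bx(x0,x1,y0,y1,z0,z1): return np.array([(x,y,z) for x in(x0,x1) for y in(y0,y1) for z in(z0,z1)])
PARTS=[np.vstack([bx(-.1,.086,-.09,.09,0,.062),bx(.086,.1,-.09,.09,.005,.062)])]
for s_ in(1,-1):
    y0=s_*.0773-.007;PARTS+=[bx(.0762,.0852,y0,y0+.014,-.016,0),bx(-.0943,-.0803,y0,y0+.014,-.016,0)]
def sil(c,M,box,S=8):
    x0,y0,x1,y1=box;o=np.zeros(((y1-y0)*S,(x1-x0)*S),np.uint8)
    for p in PARTS:
        q=np.array([proj(c,(M@np.r_[v,1])[:3]) for v in p])
        h=cv2.convexHull(((q-[x0,y0]+.5)*S-.5).astype(np.float32)).reshape(-1,2)
        cv2.fillConvexPoly(o,np.round(h*16).astype(np.int32),255,shift=4)
    return cv2.resize(o,(x1-x0,y1-y0),interpolation=cv2.INTER_AREA)/255.
def fg(im,box,lo,hi):
    x0,y0,x1,y1=box;i=im[y0:y1,x0:x1].astype(float)+1
    r=i[...,2]/i[...,0];a=np.clip((r-lo)/(hi-lo),0,1)
    w=np.ones(a.shape);bad=(((i[...,0]>1.8*i[...,2]))|(i[...,1]>1.5*np.maximum(i[...,0],i[...,2]))).astype(np.uint8)
    w[cv2.dilate(bad,np.ones((5,5)))>0]=0
    return a,w
E
cat > fit0.py <<'E'
from h import *
d=np.load('im0.npz');I={'scene':d['s'],'top':d['t']}
for nm,p0,boxes in(('blue',[.551,-.211,.055],{'scene':(130,170,240,282),'top':(320,155,425,262)}),('grey',[.525,.211,-.213],{'scene':(290,155,400,262),'top':(160,162,272,272)})):
    D={}
    for c,b in boxes.items():
        im=I[c];x0,y0,x1,y1=b
        k=np.ones((7,7),np.uint8)
        m=sil(c,T(p0[0],p0[1],.016,p0[2]),b)
        i=im[y0:y1,x0:x1].astype(float)+1;r=i[...,2]/i[...,0]
        ins=cv2.erode((m>.9).astype(np.uint8),k)>0;out=cv2.dilate((m>.1).astype(np.uint8),k)==0
        ring=(cv2.erode((m>.9).astype(np.uint8),np.ones((3,3)))>0)&~ins
        lo,hi=np.percentile(r[out],60),np.median(r[ring]);print(nm,c,'ratio',np.round([np.percentile(r[out],5),lo,np.percentile(r[out],95),hi],2))
        if nm=='blue':hi=min(hi,lo+2*(1.6-lo))
        a,w=fg(im,b,lo,hi);a[ins]=1;w[out]=0;D[c]=(b,a,w)
    def cost(p,cs): return sum((D[c][2]*(sil(c,T(p[0],p[1],.016,p[2]),D[c][0])-D[c][1])**2).sum() for c in cs)
    for cs in(['scene'],['top'],['scene','top']):
        r=minimize(lambda q:cost(q/1000,cs),np.array(p0)*1000,method='Nelder-Mead',options=dict(initial_simplex=np.array(p0)*1000+np.array([[0,0,0],[4,0,0],[0,4,0],[0,0,20]]),xatol=.05,fatol=.05))
        print(nm,cs,np.round(r.x,1),round(r.fun,1))
E
python3 fit0.py
```

```text
blue scene ratio [0.78 0.89 1.65 9.8 ]
blue top ratio [0.77 0.89 0.9  8.29]Traceback (most recent call last):
  File "fit0.py", line 17, in <module>
    r=minimize(lambda q:cost(q/1000,cs),np.array(p0)*1000,method='Nelder-Mead',options=dict(initial_simplex=np.array(p0)*1000+np.array([[0,0,0],[4,0,0],[0,4,0],[0,0,20]]),xatol=.05,fatol=.05))
    res = _minimize_neldermead(fun, x0, args, callback, bounds=bounds,
                               **options)
    fxcc = func(xcc)
    fx = function(np.copy(x), *(wrapper_args + args))
  File "fit0.py", line 17, in <lambda>
    r=minimize(lambda q:cost(q/1000,cs),np.array(p0)*1000,method='Nelder-Mead',options=dict(initial_simplex=np.array(p0)*1000+np.array([[0,0,0],[4,0,0],[0,4,0],[0,0,20]]),xatol=.05,fatol=.05))
                        ~~~~^^^^^^^^^^^
  File "fit0.py", line 15, in cost
    def cost(p,cs): return sum((D[c][2]*(sil(c,T(p[0],p[1],.016,p[2]),D[c][0])-D[c][1])**2).sum() for c in cs)
                           ~~~^^^^^^^^^^^^^^^^^^^^^^^^^^^^^^^^^^^^^^^^^^^^^^^^^^^^^^^^^^^^^^^^^^^^^^^^^^^^^^^^
  File "fit0.py", line 15, in <genexpr>
    def cost(p,cs): return sum((D[c][2]*(sil(c,T(p[0],p[1],.016,p[2]),D[c][0])-D[c][1])**2).sum() for c in cs)
                                         ~~~^^^^^^^^^^^^^^^^^^^^^^^^^^^^^^^^^^
  File "h.py", line 45, in sil
    q=np.array([proj(c,(M@np.r_[v,1])[:3]) for v in p])
                ~~~~^^^^^^^^^^^^^^^^^^^^^^
  File "h.py", line 14, in proj
    P=camera_params(c);x=np.array(P['camera_matrix'])@(np.array(P['R'])@np.array(X)+np.array(P['t']));return x[:2]/x[2]
ValueError: time passes only in moves, steps and waits
```

```bash
python3 - <<'E'
import pickle
from bench import camera_params
pickle.dump({c:camera_params(c) for c in('scene','top')},open('cp.pkl','wb'))
s=open('h.py').read()
s=s.replace("from scipy.spatial","import pickle\nCP=pickle.load(open('cp.pkl','rb'))\ncamera_params=lambda c:CP[c]\nfrom scipy.spatial",1)
open('h.py','w').write(s)
f=open('fit0.py').read()
a=f.index("        ring=");b=f.index("    def cost")
f=f[:a]+'''        lo=np.median(r[out]);d=i[...,2]-lo*i[...,0]
        if nm=='grey': # luminance on lit table, chroma where shadowed
            L=i.sum(2);tl=np.median(L[out]);a=np.clip((tl-L)/(tl-cv2.erode(L,np.ones((5,5)))).clip(tl*.3),0,1)
            sh=cv2.dilate(((L<.75*tl)&(r<lo-.03)).astype(np.uint8),np.ones((3,3)))>0
            print('shadow px',sh[~ins].sum())
        else:
            a=np.clip(d/np.maximum(cv2.dilate(d,np.ones((5,5))),20),0,1);sh=np.zeros(a.shape,bool)
        _,w=fg(im,b,0,1);a[ins]=1;w[out]=0;w[sh&~ins]=0;D[c]=(b,a,w)
'''+f[b:]
open('fit0.py','w').write(f)
E
python3 fit0.py
```

```text
blue ['scene'] [ 549.6 -208.6   54.2] 137.0
blue ['top'] [ 552.3 -212.2   53.7] 155.3
blue ['scene', 'top'] [ 550.9 -210.    57.5] 370.2
shadow px 1740
shadow px 665
grey ['scene'] [ 526.5  210.8 -218.5] 49.7
grey ['top'] [ 524.1  213.  -222.3] 75.1
grey ['scene', 'top'] [ 525.   211.8 -226. ] 136.1
```

```bash
cat >> h.py <<'E'
def toolR(yaw,pitch=0):  # pitch about the tray's y axis (+ = front up); tool x along tray x
    return Rn.from_euler('ZYX',[yaw,pitch,0]).as_matrix()@np.diag([1,-1,-1.])
def cur():
    s=arm.state();q=s['tool_rot'];R=Rn.from_quat([q[1],q[2],q[3],q[0]]).as_matrix();return s,s['ee_pos'],R
def plan(wps,p0=None,R0=None,op=1):
    s,p,R=cur()
    if p0 is not None:p,R=p0,R0
    print('t',round(s['time'],2),'at',np.round(p*1000,1),'tray ypr',np.round(Rn.from_matrix(R@np.diag([1,-1,-1.])).as_euler('ZYX'),3),'F',np.round(s['wrist_force'],1),'M',np.round(s['torque'],2),'w',round(s['gripper_width']*1000,1))
    for pt,Rt,n in wps:
        rv=Rn.from_matrix(R.T@Rt).as_rotvec();pc,Rc=p.copy(),R
        for i in range(n):
            pn=p+(pt-p)*(i+1)/n;d=Rc.T@(pn-pc)*1000
            print([np.round(d,1).tolist(),np.round(rv/n,4).tolist(),op],end=',')
            pc=pn;Rc=Rc@Rn.from_rotvec(rv/n).as_matrix()
        print();p,R=np.array(pt),Rt
E
python3 - <<'E'
from h import *
R=toolR(.055)
plan([(np.array([.552,-.210,.150]),R,16),(np.array([.552,-.210,.044]),R,6)])
E
```

```text
t 1.5 at [ 274.5 -616.7  238.7] tray ypr [-1.152  0.    -0.   ] F [ 0.2 -0.3  1. ] M [ 0.01 -0.04 -0.  ] w 88.2
[[-16.2, -26.2, 5.5], [-0.0, 0.0, -0.0754], 1],[[-14.1, -27.3, 5.5], [-0.0, 0.0, -0.0754], 1],[[-12.0, -28.3, 5.5], [-0.0, 0.0, -0.0754], 1],[[-9.9, -29.1, 5.5], [-0.0, 0.0, -0.0754], 1],[[-7.7, -29.8, 5.5], [-0.0, 0.0, -0.0754], 1],[[-5.4, -30.3, 5.5], [-0.0, 0.0, -0.0754], 1],[[-3.1, -30.6, 5.5], [-0.0, 0.0, -0.0754], 1],[[-0.8, -30.8, 5.5], [-0.0, 0.0, -0.0754], 1],[[1.5, -30.7, 5.5], [-0.0, 0.0, -0.0754], 1],[[3.9, -30.5, 5.5], [-0.0, 0.0, -0.0754], 1],[[6.1, -30.1, 5.5], [-0.0, 0.0, -0.0754], 1],[[8.4, -29.6, 5.5], [-0.0, 0.0, -0.0754], 1],[[10.6, -28.9, 5.5], [-0.0, 0.0, -0.0754], 1],[[12.8, -28.0, 5.5], [-0.0, 0.0, -0.0754], 1],[[14.8, -27.0, 5.5], [-0.0, 0.0, -0.0754], 1],[[16.8, -25.8, 5.5], [-0.0, 0.0, -0.0754], 1],
[[0.0, 0.0, 17.7], [0.0, 0.0, 0.0], 1],[[0.0, 0.0, 17.7], [0.0, 0.0, 0.0], 1],[[0.0, 0.0, 17.7], [0.0, 0.0, 0.0], 1],[[0.0, 0.0, 17.7], [0.0, 0.0, 0.0], 1],[[0.0, 0.0, 17.7], [0.0, 0.0, 0.0], 1],[[0.0, 0.0, 17.7], [0.0, 0.0, 0.0], 1],
```

>>> arm_command(
  plan=[
    [[-16,-26,5],[0,0,-0.075],1],
    [[-14,-27,5],[0,0,-0.075],1],
    [[-12,-28,5],[0,0,-0.075],1],
    [[-10,-29,5],[0,0,-0.075],1],
    [[-8,-30,5],[0,0,-0.075],1],
    [[-5,-30,5],[0,0,-0.075],1],
    [[-3,-31,5],[0,0,-0.075],1],
    [[-1,-31,5],[0,0,-0.075],1],
  ],
)

```text
time: 2.3
ee_pos: [0.4137, -0.4128, 0.1987]
tool_rot: [0.0, 0.963, -0.271, 0.0]
wrist_force: [-0.4, -0.6, -0.1]
gripper_width: 0.088
```

>>> arm_command(
  plan=[
    [[1,-31,5],[0,0,-0.075],1],
    [[4,-31,5],[0,0,-0.075],1],
    [[6,-30,5],[0,0,-0.075],1],
    [[8,-30,5],[0,0,-0.075],1],
    [[11,-29,5],[0,0,-0.075],1],
    [[13,-28,5],[0,0,-0.075],1],
    [[15,-27,5],[0,0,-0.075],1],
    [[17,-26,5],[0,0,-0.075],1],
  ],
)

```text
time: 3.1
ee_pos: [0.5542, -0.2085, 0.1587]
tool_rot: [0.0, 1.0, 0.026, 0.0]
wrist_force: [0.4, 0.5, -0.1]
gripper_width: 0.088
```

```bash
python3 - <<'E'
from h import *
s=snap('scene');t=snap('top')
a=overlay('scene',s,T(.552,-.21,.016,.055),(135,150,235,270),5);b=overlay('top',t,T(.552,-.21,.016,.055),(320,150,420,270),5)
cv2.imwrite('pics/m1.png',cv2.resize(np.hstack([a,b]),(800,480))[:,:,::-1])
R=toolR(.055)
plan([(np.array([.552,-.210,.044]),R,7)])
E
```

```text
t 3.2 at [ 554.7 -206.7  158.1] tray ypr [0.052 0.    0.001] F [ 0.6 -0.   1.2] M [-0.03 -0.08  0.  ] w 88.1
[[-0.4, 0.5, 16.3], [-0.0002, 0.0, -0.0004], 1],[[-0.4, 0.5, 16.3], [-0.0002, 0.0, -0.0004], 1],[[-0.4, 0.5, 16.3], [-0.0002, 0.0, -0.0004], 1],[[-0.4, 0.5, 16.3], [-0.0002, 0.0, -0.0004], 1],[[-0.4, 0.5, 16.3], [-0.0002, 0.0, -0.0004], 1],[[-0.4, 0.5, 16.3], [-0.0002, 0.0, -0.0004], 1],[[-0.4, 0.5, 16.3], [-0.0002, 0.0, -0.0004], 1],
```

View pics/m1.png

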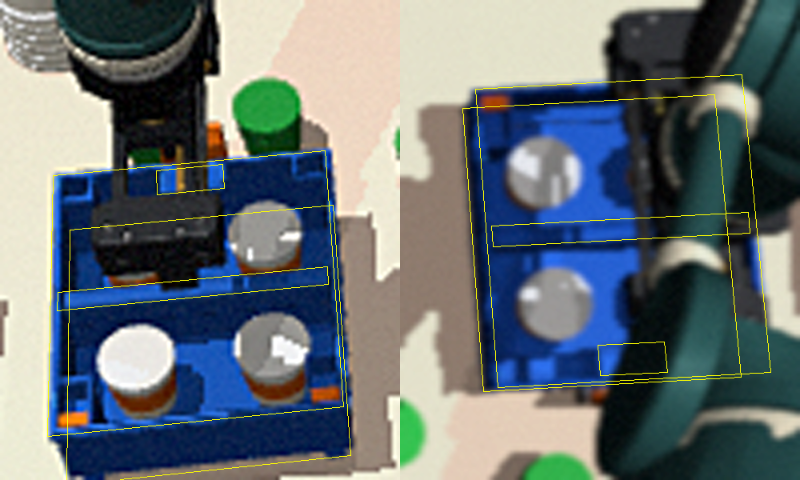

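The overlay matches the rim, bar and pad in both views: scene rim corners at (54,175) and (350,450), top rear edge at about y=85. The estimate is good enough to grasp, so I'm descending.

>>> arm_command(
  plan=[
    [[-2,2.5,15],[0,0,0],1],
    [[0,0,20],[0,0,0],1],
    [[0,0,20],[0,0,0],1],
    [[0,0,20],[0,0,0],1],
    [[0,0,20],[0,0,0],1],
    [[0,0,12],[0,0,0],1],
    [[0,0,7],[0,0,0],1],
    [[0,0,0],[0,0,0],1],
  ],
)

```text
time: 4.0
ee_pos: [0.5504, -0.2126, 0.0436]
tool_rot: [-0.0, 1.0, 0.023, -0.001]
wrist_force: [-0.0, -0.9, 0.1]
gripper_width: 0.0876
```

>>> arm_command(
  grip_force=35,
  plan=[
    [[0,0,0],[0,0,0],0],
    [[0,0,0],[0,0,0],0],
    [[0,0,0],[0,0,0],0],
    [[0,0,0],[0,0,0],0],
    [[0,0,0],[0,0,0],0],
    [[0,0,0],[0,0,0],0],
    [[0,0,0],[0,0,0],0],
  ],
)

```text
time: 4.7
ee_pos: [0.5516, -0.2122, 0.0448]
tool_rot: [0.0, 1.0, 0.024, 0.0]
wrist_force: [0.3, 0.2, 0.3]
gripper_width: 0.0342
```

Still closing (34 mm).

>>> arm_command(
  plan=[
    [[0,0,0],[0,0,0],0],
    [[0,0,0],[0,0,0],0],
    [[0,0,0],[0,0,0],0],
    [[0,0,0],[0,0,0],0],
    [[0,0,0],[0,0,0],0],
  ],
)

```text
time: 5.2
ee_pos: [0.5507, -0.2122, 0.0446]
tool_rot: [-0.0, 1.0, 0.024, -0.001]
wrist_force: [-4.4, 0.6, 3.4]
gripper_width: 0.0137
```

>>> arm_command(
  plan=[
    [[0,0,-4],[0,0,0],0],
    [[0,0,-8],[0,0,0],0],
    [[0,0,-14],[0,0,0],0],
    [[0,0,-22],[0,0,0],0],
    [[0,0,-25],[0,0,0],0],
    [[0,0,-25],[0,0,0],0],
    [[0,0,-20],[0,0,0],0],
    [[0,0,-12],[0,0,0],0],
  ],
)

```text
time: 6.0
ee_pos: [0.5528, -0.2126, 0.1779]
tool_rot: [0.001, 1.0, 0.024, 0.002]
wrist_force: [0.9, 0.4, -5.4]
gripper_width: 0.0134
```

```bash
python3 - <<'E'
from h import *
# target above base: tray origin ends ~20mm ahead (front) of seat, level, z ~140
b=np.array([.525,.2115]);yw=-.22
ux=np.array([np.cos(yw),np.sin(yw)])
p=b-.012*ux
plan([(np.r_[p,.176],toolR(yw),16)],op=0)
E
```

```text
t 6.0 at [ 552.8 -212.6  177.9] tray ypr [ 0.048 -0.004 -0.002] F [ 0.9  0.4 -5.4] M [-0.06 -0.14 -0.02] w 13.4
[[-1.2, -26.8, 0.1], [0.0001, -0.0003, 0.0168], 0],[[-1.6, -26.7, 0.1], [0.0001, -0.0003, 0.0168], 0],[[-2.1, -26.7, 0.1], [0.0001, -0.0003, 0.0168], 0],[[-2.5, -26.7, 0.1], [0.0001, -0.0003, 0.0168], 0],[[-3.0, -26.6, 0.1], [0.0001, -0.0003, 0.0168], 0],[[-3.4, -26.6, 0.1], [0.0001, -0.0003, 0.0168], 0],[[-3.9, -26.5, 0.1], [0.0001, -0.0003, 0.0168], 0],[[-4.3, -26.4, 0.1], [0.0001, -0.0003, 0.0168], 0],[[-4.8, -26.4, 0.1], [0.0001, -0.0003, 0.0168], 0],[[-5.2, -26.3, 0.1], [0.0001, -0.0003, 0.0168], 0],[[-5.6, -26.2, 0.1], [0.0001, -0.0003, 0.0168], 0],[[-6.1, -26.1, 0.1], [0.0001, -0.0003, 0.0168], 0],[[-6.5, -26.0, 0.1], [0.0001, -0.0003, 0.0168], 0],[[-6.9, -25.9, 0.1], [0.0001, -0.0003, 0.0168], 0],[[-7.4, -25.7, 0.1], [0.0001, -0.0003, 0.0168], 0],[[-7.8, -25.6, 0.1], [0.0001, -0.0003, 0.0168], 0],
```

>>> arm_command(
  plan=[
    [[0,-7,0],[0,0,0.01],0],
    [[-1,-14,0],[0,0,0.015],0],
    [[-1,-21,0],[0,0,0.015],0],
    [[-2,-26,0],[0,0,0.015],0],
    [[-3,-28,0],[0,0,0.015],0],
    [[-3,-28,0],[0,0,0.015],0],
    [[-4,-28,0],[0,0,0.015],0],
    [[-5,-28,0],[0,0,0.015],0],
  ],
)

```text
time: 6.8
ee_pos: [0.5329, -0.0302, 0.1731]
tool_rot: [-0.0, 0.999, -0.034, -0.001]
wrist_force: [-0.2, 0.6, -6.1]
gripper_width: 0.0137
```

>>> arm_command(
  plan=[
    [[-5,-28,0],[0,0,0.02],0],
    [[-6,-28,0],[0,0,0.02],0],
    [[-6,-28,0],[0,0,0.02],0],
    [[-7,-28,0],[0,0,0.02],0],
    [[-7,-28,0],[0,0,0.02],0],
    [[-7,-26,0],[0,0,0.02],0],
    [[-7,-21,0],[0,0,0.015],0],
    [[-5,-14,0],[0,0,0.015],0],
  ],
)

```text
time: 7.6
ee_pos: [0.509, 0.1759, 0.1731]
tool_rot: [0.0, 0.994, -0.108, -0.001]
wrist_force: [-0.1, 0.0, -6.8]
gripper_width: 0.0134
```

>>> arm_command(
  plan=[
    [[-2,-7,0],[0,0,0.01],0],
    [[0,0,0],[0,0,0],0],
    [[0,0,0],[0,0,0],0],
  ],
)

```text
time: 7.9
ee_pos: [0.5099, 0.1809, 0.174]
tool_rot: [0.0, 0.994, -0.113, -0.001]
wrist_force: [0.8, -0.7, -6.6]
gripper_width: 0.0139
```

```bash
python3 - <<'E'
from h import *
s,p,R=cur();print(s['time'],p,Rn.from_matrix(R@np.diag([1,-1,-1.])).as_euler('ZYX'),s['wrist_force'],s['gripper_width'])
yw=Rn.from_matrix(R@np.diag([1,-1,-1.])).as_euler('ZYX')[0]
A=T(p[0],p[1],p[2]+.032-.060,yw);G=T(.525,.2115,.016,-.22)
im=snap('scene');t=snap('top');np.savez('im1.npz',s=im,t=t)
a=overlay('scene',im,[A,G],(285,130,405,265),4);b=overlay('top',t,[A,G],(150,150,270,285),4)
cv2.imwrite('pics/m2.png',cv2.resize(np.hstack([a,b]),(800,450))[:,:,::-1])
for c in('scene','top'):marks(c,['tray','tray_press','tray_hook','tray_lug','base_keeper','base_socket','base'],n=2)
E
```

```text
7.9 [0.50990226 0.18091371 0.17403889] [-0.22657737  0.00091131 -0.00107832] [ 0.79771666 -0.69261418 -6.58787614] 0.01387268072941649
scene tray 0.83 [512.4 178.3 147.6] [334. 185.]
scene tray_press 0.34 [441.4 278.1 127.9] [367. 166.]
scene tray_hook 0.82 [612.3 243.9 138. ] [365. 218.]
scene tray_lug 0.77 [441.4 277.9 127.2] [367. 167.]
scene tray_lug 0.43 [457.9 155.8 150.7] [323. 168.]
scene base_keeper 0.56 [627.7 269.8  78.1] [373. 236.]
scene base 0.86 [527.1 213.   17. ] [343. 218.]
scene base 0.74 [525.5 212.2  80.6] [345. 204.]
top tray 0.68 [792.9  -2.5   2.8] [295. 128.]
top tray_press 0.79 [426.9 203.6 206.7] [209. 253.]
top tray_press 0.67 [475.  233.6 151.6] [201. 234.]
top tray_lug 0.65 [439.8 274.9 133.5] [186. 249.]
top tray_lug 0.6 [409.4 210.8 151. ] [210. 261.]
```

View pics/m2.png

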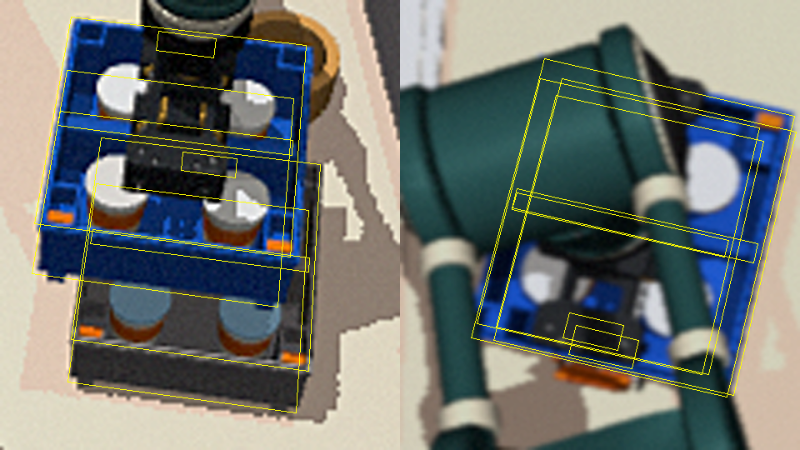

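The overlays show the held blue tray (left view, rear edge about y=230–250) exactly where the gripper pose puts it. The grey tray is below, with its keepers at (90,331) and (293,358). Now I'll make a relative measurement in the scene camera from the orange keeper blobs.

```bash
cat >> h.py <<'E'
def keepers(c,im,M,lev=None):
    """orange blobs near predicted keepers -> world points on the keeper-top plane"""
    P=CP[c];K=np.array(P['camera_matrix']);R=np.array(P['R']);t=np.array(P['t']);C=-R.T@t
    out=[]
    for s in(1,-1):
        X=(M@[.0915,s*.0773,.062,1])[:3];u=proj(c,X);x0,y0=int(u[0])-6,int(u[1])-5
        i=im[y0:y0+11,x0:x0+13].astype(float)
        w=np.clip(i[...,0]-1.25*i[...,1]-10,0,None)*(i[...,0]>1.6*i[...,2]);
        n,lab,st,cen=cv2.connectedComponentsWithStats((w>0).astype(np.uint8))
        k=1+np.argmin([np.hypot(*(cen[j]-[u[0]-x0,u[1]-y0])) -st[j,4]*.2 for j in range(1,n)]) if n>1 else None
        if k is None: out.append(None);print('no blob');continue
        w=w*(lab==k);yy,xx=np.mgrid[:11,:13];px=np.array([(w*xx).sum()/w.sum()+x0,(w*yy).sum()/w.sum()+y0])
        ray=R.T@np.linalg.inv(K)@np.r_[px,1]
        n_=M[:3,2];lam=n_@(X-C)/(n_@ray);out.append(C+lam*ray)
    return out
def rep(nm,ks,M):
    if any(k is None for k in ks):print(nm,ks);return
    d=ks[0]-ks[1];m=(ks[0]+ks[1])/2;loc=np.linalg.inv(M)@np.r_[m,1]
    print(nm,'mid',np.round(m*1000,1),'local err vs model',np.round((loc[:3]-[.0915,0,.062])*1000,1),'yaw',round(float(np.arctan2(-d[0],d[1])),4),'span',round(np.hypot(*d[:2])*1000,1))
E
python3 - <<'E'
from h import *
B=T(.552,-.21,.016,.053);G=T(.525,.2115,.016,-.22);A=T(.5099,.1809,.146,-.2266)
for f in('im0.npz','im1.npz'):
    d=np.load(f)
    for c,k in(('scene','s'),('top','t')):
        if f=='im0.npz': rep(c+' blue0',keepers(c,d[k],B),B)
        elif c=='scene': rep(c+' blue1',keepers(c,d[k],A),A)
        if c=='scene' or f=='im0.npz': rep(c+' grey '+f,keepers(c,d[k],G),G)
E
```

```text
scene blue0 mid [ 641.5 -202.7   78. ] local err vs model [-1.8  2.6  0. ] yaw 0.0536 span 154.5
scene grey im0.npz mid [613.  192.7  78. ] local err vs model [-1.5  0.9  0. ] yaw -0.2203 span 155.0
top blue0 mid [ 641.5 -204.7   78. ] local err vs model [-1.9  0.5  0. ] yaw 0.0529 span 155.3
top grey im0.npz mid [613.6 191.1  78. ] local err vs model [-0.6 -0.6  0. ] yaw -0.2215 span 154.9
scene blue1 mid [600.  164.3 208. ] local err vs model [0.  4.1 0. ] yaw -0.2259 span 154.1
scene grey im1.npz mid [613.2 192.6  78. ] local err vs model [-1.3  0.8  0. ] yaw -0.2189 span 155.0
```

```bash
cat >> h.py <<'E'
Gm=T(.525,.2115,.016,-.220)@T(-.0014,.00085,0,0)   # base pose in the scene-camera frame
def Ry(th): return T(0,0,0,0,th)
GR=np.array([0,-.0041,.0285,1])                   # TCP in tray frame
def tgt(hx,hz,th,y=0):  # tool pose that puts the hook point at base (hx,hz) mm at tilt th
    o=np.array([hx/1000,y/1000,hz/1000])-(Ry(th)@[.0852,0,-.011,1])[:3]
    M=Gm@T(*o,0)@Ry(th);return (M@GR)[:3],M[:3,:3]@np.diag([1,-1,-1.]),M
E
python3 - <<'E'
from h import *
p,R,M=tgt(77.2,85,.15)
plan([(p,R,7)],op=0)
E
```

```text
t 8.7 at [510.4 181.4 174.7] tray ypr [-0.227 -0.     0.   ] F [-0.6 -0.5 -7. ] M [-0.07 -0.06  0.02] w 13.5
[[0.7, -4.2, 3.1], [-0.0001, -0.0214, -0.001], 0],[[0.8, -4.2, 3.1], [-0.0001, -0.0214, -0.001], 0],[[0.9, -4.2, 3.1], [-0.0001, -0.0214, -0.001], 0],[[0.9, -4.2, 3.1], [-0.0001, -0.0214, -0.001], 0],[[1.0, -4.2, 3.1], [-0.0001, -0.0214, -0.001], 0],[[1.1, -4.2, 3.0], [-0.0001, -0.0214, -0.001], 0],[[1.1, -4.2, 3.0], [-0.0001, -0.0214, -0.001], 0],
```

>>> arm_command(
  plan=[
    [[1,-4,3],[0,-0.02,-0.001],0],
    [[1,-4,3],[0,-0.02,-0.001],0],
    [[1,-4,3],[0,-0.02,-0.001],0],
    [[1,-4.5,3],[0,-0.02,-0.001],0],
    [[1,-4.5,3],[0,-0.02,-0.001],0],
    [[1,-4.5,3],[0,-0.02,-0.001],0],
    [[0.5,-4,3],[0,-0.03,-0.001],0],
    [[0,0,0],[0,0,0],0],
  ],
)

```text
time: 9.5
ee_pos: [0.5225, 0.2093, 0.1525]
tool_rot: [-0.008, 0.991, -0.11, -0.075]
wrist_force: [-1.0, 0.3, -6.4]
gripper_width: 0.0137
```

```bash
cat > chk.py <<'E'
from h import *
def trayM():
    s,p,R=cur();Rt=R@np.diag([1,-1,-1.]);M=np.eye(4);M[:3,:3]=Rt;M[:3,3]=p-Rt@GR[:3];return s,M
def look(n=3):
    s,M=trayM();H=[0,0,0]
    for i in range(n):
        im=read_camera('scene');s,M=trayM()
        rep('blue',keepers('scene',im,M),M);rep('grey',keepers('scene',im,Gm),Gm)
        L=np.linalg.inv(Gm)@M;h=(L@[.0852,0,-.011,1])[:3]*1000
        print(' ee: hook in base',np.round(h,1),'ypr',np.round(Rn.from_matrix(L[:3,:3]).as_euler('ZYX'),3))
    print('t',round(s['time'],2),'F',np.round(s['wrist_force'],1),'M',np.round(s['torque'],2))
    return im
E
python3 - <<'E'
from chk import *
look(3)
p,R,M=tgt(77.2,58,.15);plan([(p,R,4)],op=0)
E
```

```text
blue mid [616.6 192.8 172.1] local err vs model [0.1 0.6 0. ] yaw -0.218 span 155.1
grey mid [613.  192.3  78. ] local err vs model [-0.  -0.4  0. ] yaw -0.2194 span 155.8
 ee: hook in base [77.6  0.2 84.9] ypr [-0.     0.151 -0.   ]
blue mid [616.4 192.6 172.5] local err vs model [-0.   0.6  0. ] yaw -0.2186 span 154.8
grey mid [613.  192.3  78. ] local err vs model [-0.  -0.4  0. ] yaw -0.2191 span 155.9
 ee: hook in base [77.5  0.1 85.2] ypr [-0.    0.15  0.  ]
blue mid [616.1 192.7 172.8] local err vs model [-0.1  0.7 -0. ] yaw -0.2188 span 154.6
grey mid [613.1 192.4  78. ] local err vs model [ 0.  -0.3  0. ] yaw -0.2187 span 155.8
 ee: hook in base [77.4  0.  85.5] ypr [-0.    0.15  0.  ]
t 9.65 F [-0.2  0.  -6.7] M [-0.09 -0.31  0.04]
t 9.65 at [522.1 208.9 153.3] tray ypr [-0.22  0.15  0.  ] F [-0.2  0.  -6.7] M [-0.09 -0.31  0.04] w 13.8
[[1.0, 0.0, 6.8], [-0.0001, 0.0, -0.0], 0],[[1.0, 0.0, 6.8], [-0.0001, 0.0, -0.0], 0],[[1.0, 0.0, 6.8], [-0.0001, 0.0, -0.0], 0],[[1.0, 0.0, 6.8], [-0.0001, 0.0, -0.0], 0],
```

>>> arm_command(
  plan=[
    [[1,0.6,7],[0,0,0],0],
    [[1,0,7],[0,0,0],0],
    [[0.8,0,5],[0,0,0],0],
    [[0,0,0],[0,0,0],0],
  ],
)

```text
time: 10.05
ee_pos: [0.5207, 0.208, 0.1328]
tool_rot: [-0.008, 0.991, -0.109, -0.076]
wrist_force: [-0.8, -0.4, -6.7]
gripper_width: 0.014
```

```bash
python3 - <<'E'
from chk import *
im=look(3)
s,M=trayM()
a=overlay('scene',im,[M,Gm],(285,130,405,265),5,0)
cv2.imwrite('pics/m3.png',a[:,:,::-1])
p,R,M=tgt(77.2,52,.15);plan([(p,R,3)],op=0)
E
```

```text
blue mid [615.  191.6 152.7] local err vs model [-0.3  0.2 -0. ] yaw -0.2179 span 154.6
grey mid [613.1 192.5  78. ] local err vs model [ 0.  -0.1  0. ] yaw -0.218 span 155.1
 ee: hook in base [76.6 -0.8 65.5] ypr [-0.     0.151 -0.   ]
blue mid [615.3 191.6 153.3] local err vs model [-0.3  0.   0. ] yaw -0.2182 span 154.3
grey mid [613.1 192.8  78. ] local err vs model [-0.   0.1  0. ] yaw -0.2186 span 154.8
 ee: hook in base [77.  -0.6 66. ] ypr [0.    0.151 0.   ]
blue mid [615.7 191.7 153.7] local err vs model [-0.3  0.  -0. ] yaw -0.2189 span 154.7
grey mid [613.1 192.6  78. ] local err vs model [-0.  -0.1  0. ] yaw -0.2187 span 155.2
 ee: hook in base [77.3 -0.4 66.4] ypr [0.    0.15  0.001]
t 10.2 F [ 0.2  0.1 -6. ] M [-0.14 -0.3  -0.01]
t 10.2 at [521.8 208.4 134.2] tray ypr [-0.22   0.15   0.001] F [ 0.2  0.1 -6. ] M [-0.14 -0.3  -0.01] w 13.8
[[0.7, -0.1, 4.8], [-0.0002, -0.0, 0.0], 0],[[0.7, -0.1, 4.8], [-0.0002, -0.0, 0.0], 0],[[0.7, -0.1, 4.8], [-0.0002, -0.0, 0.0], 0],
```

View pics/m3.png

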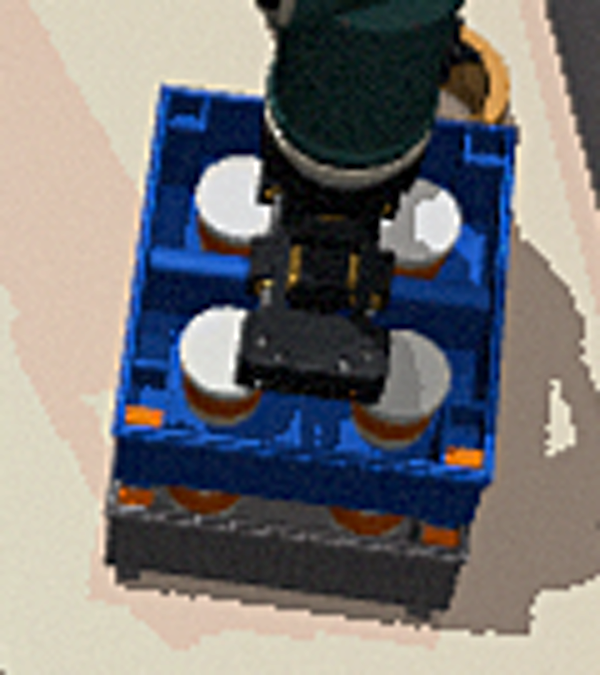

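The picture shows the tilted blue tray lined up over the grey one, cups standing, and both keeper pairs visible (blue (144,415)/(463,457), grey (136,495)/(440,537)). I'm lowering the hooks into the sockets.

>>> arm_command(
  plan=[
    [[0.7,-0.3,4],[0,0,0],0],
    [[0.6,0,4],[0,0,0],0],
    [[0.4,0,3],[0,0,0],0],
    [[0,0,0],[0,0,0],0],
  ],
)

```text
time: 10.6
ee_pos: [0.5214, 0.2085, 0.1223]
tool_rot: [-0.008, 0.991, -0.109, -0.075]
wrist_force: [-0.5, 1.2, -5.9]
gripper_width: 0.0132
```

```bash
python3 - <<'E'
from chk import *
look(2)
E
```

```text
blue mid [615.4 192.6 142. ] local err vs model [-0.4  0.7  0. ] yaw -0.2183 span 154.7
grey mid [614.5 192.5  78. ] local err vs model [1.4 0.2 0. ] yaw -0.2176 span 154.6
 ee: hook in base [77.  -0.3 54.7] ypr [-0.     0.151  0.   ]
blue mid [615.6 192.5 142.3] local err vs model [-0.4  0.6 -0. ] yaw -0.2184 span 154.8
grey mid [614.5 192.6  78. ] local err vs model [1.4 0.2 0. ] yaw -0.2178 span 154.6
 ee: hook in base [77.2 -0.2 55. ] ypr [0.   0.15 0.  ]
t 10.7 F [-0.4 -0.2 -5.7] M [-0.05 -0.29 -0.02]
```

>>> arm_command(
  plan=[
    [[0.3,0,2],[0,0,0],0],
    [[0.2,0,1.2],[0,0,0],0],
    [[0,0,0],[0,0,0],0],
  ],
)

```text
time: 11.0
ee_pos: [0.5218, 0.2087, 0.1196]
tool_rot: [-0.008, 0.991, -0.109, -0.075]
wrist_force: [-0.9, 0.1, -6.7]
gripper_width: 0.0139
```

```bash
python3 - <<'E'
from chk import *
look(2)
p,R,M=tgt(85.2,52,.15);plan([(p,R,4)],op=0)
E
```

```text
blue mid [615.6 192.8 139.2] local err vs model [-0.5  0.9 -0. ] yaw -0.218 span 154.5
grey mid [615.2 191.4  78. ] local err vs model [ 2.3 -0.8  0. ] yaw -0.2173 span 154.5
 ee: hook in base [77.2 -0.2 51.9] ypr [0.   0.15 0.  ]
blue mid [615.7 192.9 139.3] local err vs model [-0.5  0.9  0. ] yaw -0.2179 span 154.5
grey mid [615.3 191.5  78. ] local err vs model [ 2.4 -0.7  0. ] yaw -0.2177 span 154.6
 ee: hook in base [77.3 -0.1 52. ] ypr [0.   0.15 0.  ]
t 11.1 F [-0.7 -0.3 -6.3] M [-0.06 -0.27  0.03]
t 11.1 at [521.9 208.7 119.8] tray ypr [-0.22  0.15  0.  ] F [-0.7 -0.3 -6.3] M [-0.06 -0.27  0.03] w 13.8
[[1.9, -0.0, -0.3], [-0.0001, 0.0, 0.0], 0],[[1.9, -0.0, -0.3], [-0.0001, 0.0, 0.0], 0],[[1.9, -0.0, -0.3], [-0.0001, 0.0, 0.0], 0],[[1.9, -0.0, -0.3], [-0.0001, 0.0, 0.0], 0],
```

>>> arm_command(
  plan=[
    [[2,0,0.2],[0,0,0],0],
    [[2,0,-0.3],[0,0,0],0],
    [[2,0,-0.3],[0,0,0],0],
    [[1,0,-0.1],[0,0,0],0],
    [[0,0,0],[0,0,0],0],
  ],
)

```text
time: 11.6
ee_pos: [0.529, 0.2072, 0.1193]
tool_rot: [-0.009, 0.991, -0.11, -0.074]
wrist_force: [-0.4, 0.9, -6.0]
gripper_width: 0.0133
```

```bash
python3 - <<'E'
from chk import *
look(2)
E
```

```text
blue mid [622.8 191.1 138.8] local err vs model [-0.3  0.8  0. ] yaw -0.2184 span 154.6
no blob
no blob
grey [None, None]
 ee: hook in base [84.4 -0.1 51.5] ypr [-0.     0.15   0.001]
blue mid [622.7 191.  138.7] local err vs model [-0.3  0.6 -0. ] yaw -0.219 span 154.0
no blob
no blob
grey [None, None]
 ee: hook in base [84.3 -0.1 51.4] ypr [0.   0.15 0.  ]
t 11.7 F [-0.3 -0.5 -5.7] M [-0.1  -0.29  0.02]
```

Sliding on until the stem touches the keeper.

>>> arm_command(
  plan=[
    [[1,0,-0.15],[0,0,0],0],
    [[0.5,0,-0.1],[0,0,0],0],
    [[0,0,0],[0,0,0],0],
  ],
)

```text
time: 12.0
ee_pos: [0.5299, 0.207, 0.1193]
tool_rot: [-0.008, 0.991, -0.11, -0.075]
wrist_force: [-0.4, 1.2, -5.3]
gripper_width: 0.0138
```

```bash
python3 - <<'E'
from chk import *
look(2)
E
```

```text
blue mid [623.7 190.7 138.7] local err vs model [-0.4  0.5 -0. ] yaw -0.2209 span 154.2
no blob
no blob
grey [None, None]
 ee: hook in base [85.4 -0.1 51.4] ypr [-0.     0.151  0.   ]
blue mid [623.7 190.8 138.8] local err vs model [-0.4  0.5  0. ] yaw -0.2208 span 154.2
no blob
no blob
grey [None, None]
 ee: hook in base [85.5 -0.1 51.5] ypr [0.    0.151 0.001]
t 12.1 F [-1.2  1.4 -5. ] M [ 0.    0.03 -0.09]
```

```bash
python3 - <<'E'
from h import *
s,p,R=cur()
w=[]
for th in(.12,.09,.06,.03,0.01):
    a,b,_=tgt(85.2,51.4-.4*(.15-th)/.15,th);w.append((a,b,2))
plan(w,op=0)
E
```

```text
t 12.1 at [529.9 207.  119.3] tray ypr [-0.22   0.151  0.001] F [-1.2  1.4 -5. ] M [ 0.    0.03 -0.09] w 13.6
[[-0.7, -0.0, 1.4], [-0.0003, 0.0153, 0.0], 0],[[-0.7, -0.0, 1.4], [-0.0003, 0.0153, 0.0], 0],
[[-0.6, -0.0, 1.3], [0.0, 0.015, -0.0], 0],[[-0.6, 0.0, 1.3], [0.0, 0.015, -0.0], 0],
[[-0.6, -0.0, 1.3], [0.0, 0.015, 0.0], 0],[[-0.6, -0.0, 1.3], [0.0, 0.015, 0.0], 0],
[[-0.6, 0.0, 1.3], [-0.0, 0.015, -0.0], 0],[[-0.6, -0.0, 1.3], [-0.0, 0.015, -0.0], 0],
[[-0.4, -0.0, 0.9], [0.0, 0.01, 0.0], 0],[[-0.4, 0.0, 0.9], [0.0, 0.01, 0.0], 0],
```

>>> arm_command(
  plan=[
    [[-0.7,0,1.4],[0,0.015,0],0],
    [[-0.6,0,1.3],[0,0.015,0],0],
    [[-0.6,0,1.3],[0,0.015,0],0],
    [[-0.6,0,1.3],[0,0.015,0],0],
    [[0,0,0],[0,0,0],0],
  ],
)

```text
time: 12.6
ee_pos: [0.5266, 0.2075, 0.1142]
tool_rot: [-0.005, 0.993, -0.109, -0.044]
wrist_force: [-0.6, 0.8, -6.7]
gripper_width: 0.0134
```

```bash
python3 - <<'E'
from chk import *
look(2)
E
```

```text
blue mid [619.1 191.6 139.6] local err vs model [-0.7  0.5  0. ] yaw -0.2186 span 154.9
no blob
no blob
grey [None, None]
 ee: hook in base [85.4 -0.1 51.4] ypr [0.001 0.09  0.   ]
blue mid [619.4 191.6 139.7] local err vs model [-0.6  0.5 -0. ] yaw -0.2188 span 155.0
no blob
no blob
grey [None, None]
 ee: hook in base [85.7 -0.1 51.5] ypr [0.    0.089 0.001]
t 12.7 F [-0.1 -0.3 -6.7] M [-0.03 -0.17 -0.03]
```

>>> arm_command(
  plan=[
    [[-0.6,0,1.3],[0,0.015,0],0],
    [[-0.6,0,1.3],[0,0.015,0],0],
    [[-0.3,0,0.7],[0,0.008,0],0],
    [[0,0,0],[0,0,0],0],
  ],
)

```text
time: 13.1
ee_pos: [0.5251, 0.208, 0.1111]
tool_rot: [-0.003, 0.994, -0.11, -0.026]
wrist_force: [0.3, -0.9, -6.4]
gripper_width: 0.0136
```

```bash
python3 - <<'E'
from chk import *
im=look(2)
t=snap('top');s,M=trayM()
a=overlay('scene',im,M,(285,130,405,265),4,1);b=overlay('top',t,M,(150,150,270,285),4,0)
cv2.imwrite('pics/m4.png',cv2.resize(np.hstack([a,b]),(800,450))[:,:,::-1])
E
```

```text
blue mid [616.8 192.2 139.9] local err vs model [-0.4  0.5  0. ] yaw -0.2174 span 155.2
no blob
no blob
grey [None, None]
 ee: hook in base [85.5 -0.1 51.3] ypr [0.    0.052 0.001]
blue mid [616.9 192.2 140. ] local err vs model [-0.3  0.5  0. ] yaw -0.2181 span 155.1
no blob
no blob
grey [None, None]
 ee: hook in base [85.6 -0.  51.4] ypr [0.    0.052 0.001]
t 13.2 F [-0.6  0.7 -5.6] M [-0.07 -0.2  -0.03]
```

View pics/m4.png

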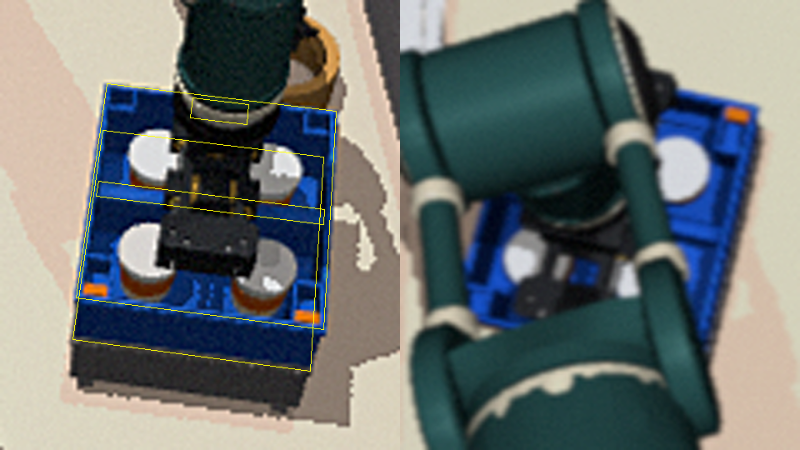

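The wireframe matches the blue tray, which is tilted about 0.05 rad with all cups standing. The front lugs are about 7 mm into their sockets and there is no jam force. I'm continuing down onto the latch.

>>> arm_command(
  plan=[
    [[-0.3,0,0.7],[0,0.008,0],0],
    [[-0.3,0,0.7],[0,0.008,0],0],
    [[-0.2,0,0.5],[0,0.006,0],0],
    [[0,0,0],[0,0,0],0],
  ],
)

```text
time: 13.65
ee_pos: [0.5257, 0.2082, 0.1103]
tool_rot: [-0.002, 0.994, -0.11, -0.013]
wrist_force: [3.1, -2.4, -2.9]
gripper_width: 0.0138
```

```bash
python3 - <<'E'
from chk import *
im=look(2)
E
```

```text
blue mid [617.3 192.3 141.3] local err vs model [ 0.5  0.4 -0. ] yaw -0.2162 span 155.5
no blob
no blob
grey [None, None]
 ee: hook in base [86.9  0.3 52.5] ypr [0.    0.028 0.001]
blue mid [617.3 192.3 141.2] local err vs model [ 0.5  0.3 -0. ] yaw -0.2168 span 155.4
no blob
no blob
grey [None, None]
 ee: hook in base [86.9  0.3 52.4] ypr [0.    0.028 0.001]
t 13.75 F [ 4.  -1.  -1.7] M [-0.21 -0.34  0.01]
```

>>> arm_command(
  plan=[
    [[0,0,0],[0,0,0],0.5],
    [[0,0,0],[0,0,0],0.5],
    [[0,0,0],[0,0,0],0.5],
    [[0,0,0],[0,0,0],0.5],
    [[0,0,0],[0,0,0],0.5],
    [[0,0,-10],[0,0,0],0.5],
    [[0,0,-25],[0,0,0],0.5],
    [[0,0,-30],[0,0,0],0.5],
  ],
)

```text
time: 14.55
ee_pos: [0.5254, 0.2073, 0.1742]
tool_rot: [-0.001, 0.994, -0.11, -0.016]
wrist_force: [0.4, -0.2, 0.7]
gripper_width: 0.0441
```

```bash
python3 - <<'E'
from chk import *
im=read_camera('scene')
M=Gm@T(.0005,0,.063,0)@Ry(.02)
rep('blue',keepers('scene',im,M),M)
s,p,R=cur()
a=overlay('scene',im,M,(285,130,405,265),4,1)
cv2.imwrite('pics/m5.png',a[:,:,::-1])
t=(M@[-.086,0,.062,1])[:3];print('pad',t)
yw=-.22
for dy in(1,-1):
    plan([(np.r_[t[:2],.20],toolR(yw+dy*np.pi/2),13),(np.r_[t[:2],t[2]+.006],toolR(yw+dy*np.pi/2),4)],op=0)
E
```

```text
blue mid [616.9 192.6 139.1] local err vs model [ 2.   0.7 -0. ] yaw -0.2159 span 155.4
pad [0.44160682 0.23101933 0.14270749]
t 14.6 at [529.4 208.6 181.1] tray ypr [-0.22   0.024  0.004] F [1.7 1.2 3. ] M [ 0.03 -0.19 -0.03] w 43.8
[[-7.0, -0.2, -1.3], [-0.0017, 0.0011, -0.1208], 0],[[-6.9, -1.1, -1.3], [-0.0017, 0.0011, -0.1208], 0],[[-6.7, -1.9, -1.3], [-0.0017, 0.0011, -0.1208], 0],[[-6.5, -2.7, -1.3], [-0.0017, 0.0011, -0.1208], 0],[[-6.1, -3.4, -1.3], [-0.0017, 0.0011, -0.1208], 0],[[-5.6, -4.1, -1.3], [-0.0017, 0.0011, -0.1208], 0],[[-5.1, -4.8, -1.4], [-0.0017, 0.0011, -0.1208], 0],[[-4.5, -5.4, -1.4], [-0.0017, 0.0011, -0.1208], 0],[[-3.8, -5.9, -1.4], [-0.0017, 0.0011, -0.1208], 0],[[-3.1, -6.3, -1.4], [-0.0017, 0.0011, -0.1208], 0],[[-2.3, -6.6, -1.4], [-0.0017, 0.0011, -0.1208], 0],[[-1.5, -6.8, -1.4], [-0.0017, 0.0011, -0.1208], 0],[[-0.6, -6.9, -1.4], [-0.0017, 0.0011, -0.1208], 0],
[[0.0, 0.0, 12.8], [0.0, 0.0, 0.0], 0],[[0.0, 0.0, 12.8], [0.0, 0.0, 0.0], 0],[[0.0, 0.0, 12.8], [0.0, 0.0, 0.0], 0],[[0.0, 0.0, 12.8], [0.0, 0.0, 0.0], 0],
t 14.6 at [529.4 208.6 181.1] tr
[... 170 characters left out ...]
 0],[[-6.8, 1.5, -1.3], [0.0011, 0.0017, 0.1208], 0],[[-6.6, 2.3, -1.3], [0.0011, 0.0017, 0.1208], 0],[[-6.3, 3.1, -1.3], [0.0011, 0.0017, 0.1208], 0],[[-5.9, 3.8, -1.4], [0.0011, 0.0017, 0.1208], 0],[[-5.4, 4.5, -1.4], [0.0011, 0.0017, 0.1208], 0],[[-4.8, 5.1, -1.4], [0.0011, 0.0017, 0.1208], 0],[[-4.1, 5.6, -1.4], [0.0011, 0.0017, 0.1208], 0],[[-3.4, 6.1, -1.4], [0.0011, 0.0017, 0.1208], 0],[[-2.7, 6.4, -1.4], [0.0011, 0.0017, 0.1208], 0],[[-1.9, 6.7, -1.4], [0.0011, 0.0017, 0.1208], 0],[[-1.0, 6.9, -1.4], [0.0011, 0.0017, 0.1208], 0],
[[0.0, 0.0, 12.8], [0.0, 0.0, 0.0], 0],[[0.0, 0.0, 12.8], [0.0, 0.0, 0.0], 0],[[0.0, 0.0, 12.8], [0.0, 0.0, 0.0], 0],[[0.0, 0.0, 12.8], [0.0, 0.0, 0.0], 0],
```

View pics/m5.png

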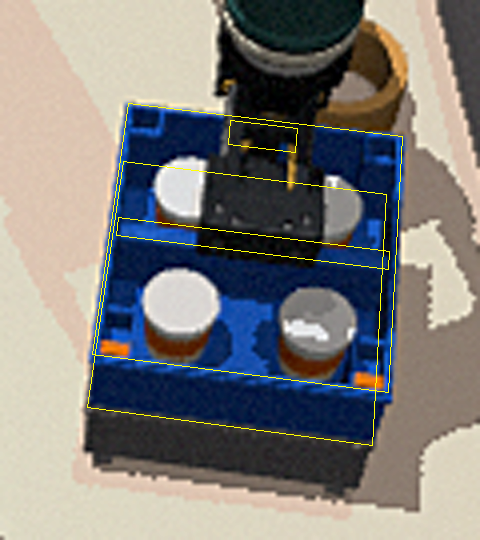

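The fingers are clear of the blue tray, which rests hooked with its cups standing and keepers at (115,348)/(368,380). Now I turn the tool 90°, close the fingers and go over the pad.

>>> arm_command(
  plan=[
    [[-7,0,-2],[0,0,-0.12],0],
    [[-7,-1,-2],[0,0,-0.12],0],
    [[-7,-2,-2],[0,0,-0.12],0],
    [[-6.5,-3,-2],[0,0,-0.12],0],
    [[-6,-3.5,-2],[0,0,-0.12],0],
    [[-5.5,-4,-2],[0,0,-0.12],0],
    [[-5,-5,-2],[0,0,-0.12],0],
    [[-4.5,-5,-2],[0,0,-0.12],0],
  ],
)

```text
time: 15.4
ee_pos: [0.4727, 0.2219, 0.1927]
tool_rot: [-0.009, 0.931, 0.364, -0.012]
wrist_force: [1.0, 0.4, -0.2]
gripper_width: 0.0005
```

>>> arm_command(
  plan=[
    [[-4,-6,0],[0,0,-0.12],0],
    [[-3,-6,0],[0,0,-0.12],0],
    [[-2,-6.5,0],[0,0,-0.12],0],
    [[-1.5,-7,0],[0,0,-0.12],0],
    [[-0.5,-7,0],[0,0,-0.12],0],
    [[0,0,0],[0,0,0],0],
    [[0,0,0],[0,0,0],0],
  ],
)

```text
time: 16.1
ee_pos: [0.4394, 0.2309, 0.1936]
tool_rot: [-0.012, 0.785, 0.62, -0.009]
wrist_force: [-0.3, -0.1, 0.4]
gripper_width: 0.0006
```

```bash
python3 - <<'E'
from chk import *
M=Gm@T(.0015,0,.063,0)@Ry(.02)
t=(M@[-.085,0,.062,1])[:3];print('pad',t)
plan([(np.r_[t[:2],t[2]+.008],toolR(-.22+np.pi/2),5)],op=0)
E
```

```text
pad [0.44355842 0.23058291 0.14268749]
t 16.1 at [439.4 230.9 193.6] tray ypr [ 1.337e+00 -1.000e-03  2.900e-02] F [-0.3 -0.1  0.4] M [ 0.06 -0.21 -0.02] w 0.6
[[0.1, 1.1, 8.5], [-0.0058, -0.0002, -0.0027], 0],[[0.1, 1.0, 8.6], [-0.0058, -0.0002, -0.0027], 0],[[0.1, 1.0, 8.6], [-0.0058, -0.0002, -0.0027], 0],[[0.1, 0.9, 8.6], [-0.0058, -0.0002, -0.0027], 0],[[0.1, 0.9, 8.6], [-0.0058, -0.0002, -0.0027], 0],
```

>>> arm_command(
  plan=[
    [[0,1,9],[-0.006,0,0],0],
    [[0,1,9],[-0.006,0,0],0],
    [[0,1,9],[-0.006,0,0],0],
    [[0,1,8],[-0.006,0,0],0],
    [[0,1,8],[-0.005,0,0],0],
    [[0,0,0],[0,0,0],0],
  ],
)

```text
time: 16.7
ee_pos: [0.4421, 0.2293, 0.1481]
tool_rot: [-0.001, 0.784, 0.621, -0.002]
wrist_force: [-0.2, -0.6, -0.3]
gripper_width: 0.0003
```

>>> arm_command(
  plan=[
    [[0,0,2],[0,0,0],0],
    [[0,0,2],[0,0,0],0],
    [[0,0,2],[0,0,0],0],
    [[0,0,1],[0,0,0],0],
    [[0,0,0],[0,0,0],0],
  ],
)

```text
time: 17.2
ee_pos: [0.4431, 0.2305, 0.1451]
tool_rot: [-0.001, 0.784, 0.621, 0.0]
wrist_force: [-5.9, 0.4, 11.3]
gripper_width: 0.0009
```

Contact at about 145 mm (seated would be 140). I'm pressing further in small steps.

>>> arm_command(
  plan=[
    [[0,0,1],[0,0,0],0],
    [[0,0,1],[0,0,0],0],
    [[0,0,1],[0,0,0],0],
    [[0,0,0],[0,0,0],0],
  ],
)

```text
time: 17.6
ee_pos: [0.4436, 0.2302, 0.1408]
tool_rot: [-0.0, 0.784, 0.621, 0.001]
wrist_force: [-0.7, 0.6, -0.4]
gripper_width: 0.0005
```

>>> arm_command(
  plan=[
    [[0,0,1],[0,0,0],0],
    [[0,0,1],[0,0,0],0],
    [[0,0,0],[0,0,0],0],
  ],
)

```text
time: 17.9
ee_pos: [0.4438, 0.2301, 0.1403]
tool_rot: [-0.0, 0.784, 0.621, 0.0]
wrist_force: [-5.7, -1.9, 12.6]
gripper_width: 0.0009
```

The force fell to zero (the snap), then met a hard stop at 140.3 mm, which is the seated height. I'm retracting and moving aside to check.

>>> arm_command(
  plan=[
    [[0,0,-10],[0,0,0],0],
    [[0,0,-25],[0,0,0],0],
    [[0,0,-30],[0,0,0],0],
    [[30,0,-30],[0,0,0],0],
    [[30,30,-30],[0,0,0],0],
    [[-40,0,-30],[0,0,0],0],
    [[-50,0,0],[0,0,0],0],
    [[-50,0,0],[0,0,0],0],
  ],
)

```text
time: 18.7
ee_pos: [0.4538, 0.1435, 0.2926]
tool_rot: [0.0, 0.783, 0.622, 0.0]
wrist_force: [-0.7, -0.9, 0.8]
gripper_width: 0.0006
```

>>> arm_command(
  plan=[
    [[-48,0,0],[0,0,0],0],
    [[-48,0,0],[0,0,0],0],
    [[-48,0,0],[0,0,0],0],
    [[-48,0,0],[0,0,0],0],
    [[-48,0,0],[0,0,0],0],
    [[0,0,0],[0,0,0],0],
  ],
)

```text
time: 19.3
ee_pos: [0.3967, -0.0947, 0.292]
tool_rot: [0.001, 0.786, 0.618, -0.001]
wrist_force: [0.6, 0.2, 0.5]
gripper_width: 0.0002
```

```bash
python3 - <<'E'
from chk import *
s=read_camera('scene');t=read_camera('top')
M=Gm@T(0,0,.062,0)
for c,i in(('scene',s),('top',t)):
    for dz in(0,.003): 
        Mz=Gm@T(0,0,.062+dz,0);rep(c,keepers(c,i,Mz),Mz)
a=overlay('scene',s,M,(285,130,405,265),4,1);b=overlay('top',t,M,(150,150,270,285),4,1)
cv2.imwrite('pics/m6.png',cv2.resize(np.hstack([a,b]),(800,450))[:,:,::-1])
for c in('scene','top'):marks(c,['cup','cup','bottle','spoon','tray','base'][1:],n=7)
print(arm.state()['ee_pos'],arm.state()['time'])
E
```

```text
scene mid [614.9 193.  140. ] local err vs model [1.7 0.7 0. ] yaw -0.2203 span 155.4
scene mid [616.9 192.4 143. ] local err vs model [3.7 0.5 0. ] yaw -0.2203 span 155.0
top mid [615.3 191.5 140. ] local err vs model [ 2.4 -0.6  0. ] yaw -0.2215 span 155.1
top mid [614.7 191.1 143. ] local err vs model [ 1.9 -1.2  0. ] yaw -0.2215 span 154.6
scene cup 0.9 [575.3 247.8  81.9] [362. 219.]
scene cup 0.9 [562.2 169.1  81.7] [330. 216.]
scene cup 0.88 [416.8 -55.    3.5] [243. 193.]
scene cup 0.85 [644.5  10.4  -4.6] [271. 264.]
scene cup 0.83 [ 380.  -249.2    1.5] [175. 187.]
scene cup 0.81 [ 380.8 -167.9    2.9] [203. 185.]
scene cup 0.49 [487.4 264.3  81.8] [362. 191.]
scene bottle 0.75 [ 7.905e+02 -3.500e+00 -6.000e-01] [269. 316.]
scene spoon 0.71 [ 4.122e+02  8.700e+00 -2.000e-01] [266. 192.]
scene tray 0.89 [524.4 211.3  79.9] [345. 204.]
scene tray 0.19 [623.9 269.4  77.1] [373. 235.]
scene tray 0.16 [414.8   8.6  -1.8] [266. 193.]
top cup 0.81 [489.8 260.5  85.8] [196. 230.]
top cup 0.81 [580.  245.6  87.1] [202. 196.]
top cup 0.79 [471.9 184.1  81.5] [225. 237.]
top cup 0.72 [647.7   5.9  -1. ] [292. 178.]
top cup 0.56 [418.1 -57.2  -1.8] [315. 258.]
top cup 0.55 [562.2 161.5  81.5] [235. 203.]
top cup 0.5 [630.8 268.8  66.4] [196. 178.]
top bottle 0.61 [790.4  -3.    3.1] [295. 129.]
top spoon 0.96 [413.3   6.9  -4.4] [292. 260.]
top spoon 0.36 [578.7 246.6  88.4] [202. 196.]
top tray 0.8 [526.9 211.9  77.2] [215. 216.]
top base 0.73 [630.2 269.4  65.8] [195. 179.]
[ 0.39813189 -0.08875659  0.29166969] 19.9
```

View pics/m6.png

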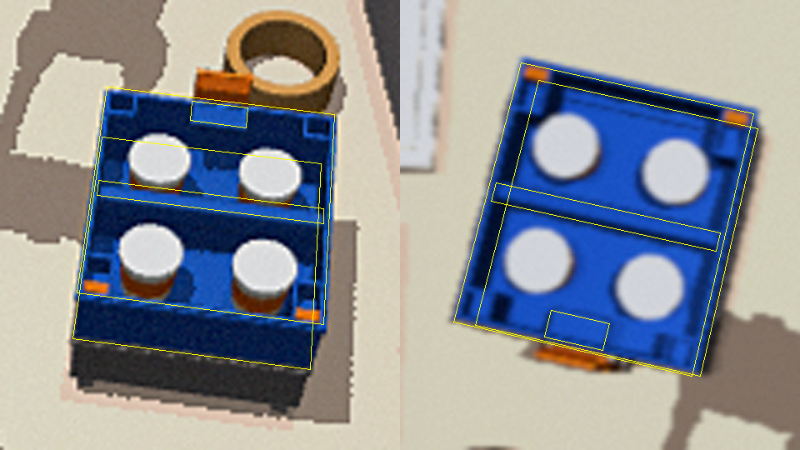

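The stacked tray matches the seat wireframe in both views. All four cups stand, with lids at (160,158), (270,172), (150,250) and (263,265) in the left view. The network positions of the nearby loose things (cup5, bottle, spoon) have not changed. One zoomed look at the latches.

```bash
python3 - <<'E'
from chk import *
t=read_camera('top');s=read_camera('scene');d=np.load('im0.npz')
f=lambda i,b:cv2.resize(np.clip(i[b[1]:b[3],b[0]:b[2]]*1.8,0,255).astype(np.uint8),(400,300),interpolation=cv2.INTER_CUBIC)
tb=(178,235,234,277);sb=(325,145,381,187)
o=np.vstack([np.hstack([f(d['t'],tb),f(t,tb)]),np.hstack([f(d['s'],sb),f(s,sb)])])
pt=lambda c,b,X,ox,oy:tuple(int(v) for v in (proj(c,X)-[b[0],b[1]]+.5)*[400/56,300/42]+[ox,oy])
for M,z,col in((Gm,0,(0,255,0)),(Gm@T(.0015,0,.062,0),0,(255,0,255))):
    for y in(-.022,.022):   # expected lever top points
        X=(M@[-.108,y,.083,1])[:3]
        cv2.circle(o,pt('top',tb,X,400,0),4,col,1);cv2.circle(o,pt('scene',sb,X,400,300),4,col,1)
        if M is Gm: cv2.circle(o,pt('top',tb,X,0,0),4,col,1);cv2.circle(o,pt('scene',sb,X,0,300),4,col,1)
cv2.imwrite('pics/m7.png',o[:,:,::-1])
E
```

```text
(no output)
```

View pics/m7.png

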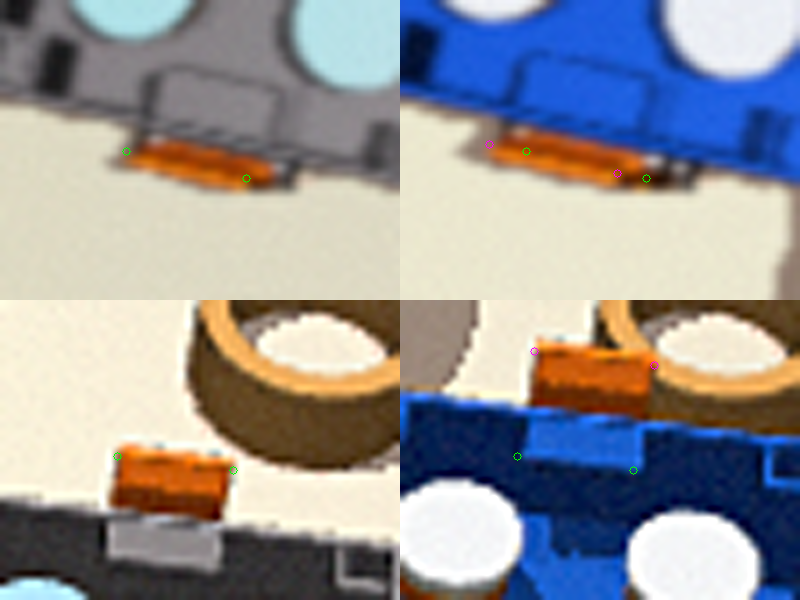

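Before (left) and after (right): the grey lever's remnant at (645,178) lies exactly where the closed lever was and does not stick out to the front. The latch is shut, so I'm handing in.

```bash
python3 -c "
from bench import arm
s=arm.state();print(s['time'],s['wrist_force'])
print(arm.close_job())"
```

```text
20.0 [0.08581141 0.33681951 0.20874895]
the job is handed in; nothing more can be done
None
```

I stacked the blue tray on the grey one and handed the job in at 20.0 s. I gripped the bar and carried the tray over, then tilted it 0.15 rad front up. The rear hooks went in under the keepers, the front came down, and closed fingers on the thumb pad snapped the latch.

**Latch and height:** While I pressed, the force rose to about 11 N and fell to zero. It then met a hard stop at 140.3 mm, against 140 mm for fully seated. In the last close-up the grey lever lies where it was when shut. I judged it by eye and did not measure its angle.

**Position:** From the keepers, the blue tray is about 0.7 mm off sideways and in line within 0.002 rad. Against the grey tray's original place it sits 1.7 mm (scene camera) to 2.4 mm (top camera) to the rear. That is inside the 3 mm limit, and the hook play is 1.8 mm. I did not measure the grey tray again once it was covered, so a small shift of it could be part of that figure.

**Everything else:** All four cups stand in the tray. Cup5, the bottle and the spoon show no movement beyond detection noise. I did not re-measure the tape, beakers or meal box. The arm was clear with no contact force.

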